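Tip the spare lever knob out of its tray and snap it onto the display hob

ROBOT

A 7-joint arm with a two-finger parallel gripper is mounted at the origin on the work surface. World frame = base frame: x ahead of the robot, y to its left, z up, the work surface at z = 0. Lengths are in m, angles in rad, forces in N, time in s.
With the tool pointing down it reaches from about 0.425 to 1.025 m from the base axis. Payload 3.6 kg.
Tool frame: the origin (TCP) lies at the very end of the fingers, on their centre line; the grasp point (between the pads) lies 19 mm behind it; z points along the fingers, y is the line along which they close (so a half turn about z gives the same grasp; the last joint's range is limited). The gripper opens to 85 mm and grips with 20 to 120 N. Pads are 22 mm wide; open, the fingers measure 114 mm over their backs; the gripper's body (76 mm by 85 mm) begins 54 mm behind the grasp point. The pads swing forward as they close: fully open they stand 13 mm farther back than shut.
Start: joints at [-1.254, 0.591, 0.048, 1.609, -0.033, 0.943, -0.034], TCP at [0.289, 0.665, 0.231] pointing down, gripper open.
Joint ranges: [-2.69, 2.69], [-0.47, 2.24], [-1.27, 1.36], [0.19, 2.51], [-1.53, 4.68], [0.08, 2.07], [-3.09, 3.09]. Speed limits (rad/s): [2.57, 2.57, 3.14, 3.14, 3.14, 3.14, 3.14].

INTERFACE

Orientations are given as a 3x3 rotation matrix whose columns are the frame's x, y, z axes.
In Python, from rig import arm, viewer, finder gives the robot as it stands.
- The arm moves only by the tool send_rows, never from a script. Its argument "motion" is a list of rows, each an object of numbers: "wx", "wy", "wz": the turn, a rotation vector about the tool's x, y, z in rad; "tx", "ty", "tz": the shift along the tool's x, y, z in mm; "gripper": the finger opening in mm, from 0 to 85.4. A call has 1 to 20 rows; each row is the pose to reach, as a shift and turn from the pose commanded when the call began, along the tool's axes at that moment; what a row does not reach only later rows make up. A row lasts 1/10 s, in which the tool goes at most 50 mm and 8.59 degrees, less where a joint would pass 70% of its speed; a pose out of reach is approached as far as the arm can. A call with a gripper value outside its range is refused whole. The fingers move at their own pace and stop on an object; "grip_force" is the grip in N (left out, the last holds). Time passes only in rows, so rows that repeat a pose let the fingers close. It gives the time, the measured TCP pose, the force, the opening and the grip force at its end, in the units of the state.
- arm.observe(): the state, without advancing time (a new reading comes with each control period).
- viewer.camera(name): name is "side" or "top"; returns a dict with "image" (420x560x3 uint8, red, green, blue), "K" (3x3 intrinsics, pixels), "xyz" and "attitude" of the camera in the world. Camera axes: x right, y down, z forward; pixel columns grow to the right and rows downward; lengths in m; the calibration is good to about 2 mm. A picture is of the moment at which its call begins. There is no depth.
- arm.hand_in(): hands the job in; it is judged then, once.
Trained networks look in a picture, given as the dict that the camera call returned (one of the last four; its "shot" number tells which), for a name from the list of things; names that differ only in an ending like _2 or _b are one class to them, and where a whole thing is asked for, a point or a joint stands for the part that bears it (a point fixed in the world has none). Each returns a list of dicts, best first, with "confidence" (0 to 1); they miss things now and then, are a little off and sometimes report something else, mostly with a low value. They report only what shows in the picture. A call takes as long as a camera call. They do not tell look-alikes from the thing itself.
- finder.outline_of(target, picture): "mask" (420x560 bool, what is visible of it) and "box" ([left, top, width, height] in pixels, round what is visible of it).
- finder.tip_of(target, picture): "pixel" ([column, row] in pixels: a listed point, or the origin of a listed thing).
The state is a dict: "t": time; "qpos": joint angles; "joint_velocities": joint speeds; "joint_efforts": joint torques, N m; "eef_pos": TCP position; "eef_rot": TCP orientation; "force": force on the tool from outside, world axes, zero at the start; "torque": the same for the moment, N m; "opening": finger opening in m; "finger_force": force on a finger pad.
Only numpy, scipy, OpenCV 4.12 (cv2) and the standard library are available. Lean on these libraries where they do the work, as an engineer would, in place of code of your own. Each camera call takes 0.05 s, during which the arm holds its last target. There are 200 camera calls.

TASK

The display hob has lost one of its two lever knobs. Get the longer of the two knobs out of the spares tray, where it lies flush: press down the free edge of its round hub until the lever end tips up and stays up by itself with your fingers off it, then lift it out by the raised lever, lay it down gently and level on a clear bit of counter, and let go so that you can take a straight hold over the hub. Push it onto the bare spindle, flat to flat, its lever pointing away from the hob's front edge like the fitted one, until it snaps fully home, and let go; leave the fitted knob unturned, the short knob in its pocket and everything else where it stands.

Things in the scene. Friction and masses are not known exactly. Their poses are not given: they have to be found in the camera images.
- knob: The long lever knob to fit, aluminium, about 120 g. Round hub 50 mm in diameter, 24 mm high; on one side a lever 20 mm wide, its rounded end 80 mm from the hub's axis, taking up only the top 14 mm (10 to 24 mm above the underside), so the top is one flat. Origin: centre of the hub's underside; x along the lever, z to the top. Centre of mass 19 mm from the axis along x, 13 mm up.
- lever_end (a point): End of the long knob's lever: knob x = 80 mm, 17 mm above the knob's underside (middle of the lever's thickness). Level in the tray the lever is out of reach; tipped, the end is raised by 22 mm or so and its underside is about 8 mm above the tray's top (3 mm at knob x = 66 mm), free to be taken from both sides.
- hub_edge (a point): Point on top of the long knob's hub, 19 mm from its axis on the side away from the lever: press here with shut fingertips. Some 8 mm down (moving 4 mm outward with the tilting face saves force: 2 to 8 N) rocks the knob over the ridge in its pocket; it then stays tipped at 22 degrees (0.38 rad), hub edge low, lever up. Pressed too little it falls back level.
- bore_mouth (a point): Centre of the D bore in the long knob's underside (same point as the knob's origin): 19 mm deep, 13.6 mm in diameter, its flat on the lever side (+x), 2.3 mm from the axis. About 0.8 mm clearance all round on the spindle.
- tray: Spares tray of grey plastic, fixed, 146 mm (x) by 144 mm (y) by 48 mm high; origin: centre of its underside. Two equal pockets, centred at y = +32 and -32 mm; either may hold the long knob. A knob lies level in its pocket with its top flush with the tray's, its underside 24 mm above the counter, hub axis at x = -25 mm, lever towards the tray's +x.
- tray_top (a point): Centre of the tray's top face. Pockets: the hub part runs from 36 mm behind the hub's axis (-x, an 11 mm gap behind the hub) to 27 mm in front and is 56 mm wide; the lever's slot is 28 mm wide: no room for fingers. The black floor is level in front of a ridge 17 mm from the axis on the lever side, and slopes down at 22 degrees behind it.
- short_knob: Bystander: a knob like the long one, but its lever ends 58 mm from the axis; loose, flush in the other pocket. It must stay there. Same frame as the long knob's.
- hob: Two-burner gas hob, black glass top, fixed, 510 mm (x) by 300 mm (y), glass 60 mm above the counter; origin: centre of its underside. Its front edge is the -x side; two spindles stand 60 mm behind it, 55 mm either side of the middle; which one is bare varies. Iron pan supports (tops 98 mm above the counter) begin 160 mm behind the front edge.
- spindle: The bare brass D spindle on the hob, fixed, upright. Origin: centre of the top of its 44 mm steel bezel, 62 mm above the counter; x points from the hob's front edge to its back, z up. The knob is home when its frame coincides with this one: hub underside on the bezel, lever along +x.
- spindle_tip (a point): Tip of the bare spindle, 18 mm above the bezel, tapered; diameter 12 mm, flat on the +x side, 1.5 mm from the axis; a spring nose on the -x side. With bore flat to spindle flat the knob goes on: the nose resists with up to 10 N from 14 mm above home and pulls it in over the last 4 mm. Turned wrongly it stays 18 mm too high.
- fitted_hub (a point): Centre of the top of the hub of the fitted knob (a twin of the long knob) on the other spindle, 86 mm above the counter, 110 mm from the bare spindle.
- fitted_knob (a joint): Turn of the fitted knob in rad, 0 at the start with its lever along the hob's x; it must stay within 0.15.
- jug: Bystander: steel mug, 76 mm in diameter, 100 mm high, with a handle on its +y side reaching 35 mm further; loose, origin at the centre of its underside.
- card_stand: Bystander: clear card stand with a blank card, base 40 mm (x) by 56 mm (y), 80 mm high; loose, origin at the centre of its underside.
- screwdriver: Bystander: black-handled screwdriver, 200 mm long, 26 mm thick, lying on the counter along its x; loose, origin under its middle.
- burner_cap: Bystander: dark burner cap, a disc 72 mm in diameter and 13 mm high, lying on the counter; loose, origin at the centre of its underside.
- carton: Bystander: small cardboard box 70 mm (x) by 120 mm (y) by 45 mm high; loose, origin at the centre of its underside.
- jar: Bystander: glass jar, 72 mm in diameter, 90 mm high; loose, origin at the centre of its underside.
- pan: Bystander: steel saucepan, 130 mm in diameter, 55 mm high, standing over the hob's front burner, its centre 190 mm behind the spindles, with loop handles on +y and -y reaching 35 mm further; loose, origin at the centre of its underside.
Mind the look-alikes: they are no part of the job. What is shaped like the knob but brown is not meant.

How it is judged:
On the way, in this order (a step that is already met when the one before it is completed fails the run):
1. the long knob stands tipped up in its tray pocket, hub low and lever raised, with the gripper off it (angle between knob's own z axis and vertical above 0.25 rad and z of lever_end in the frame of tray above 0.055 m and horizontal distance between knob and tray below 0.06 m and height (world z) of knob below 0.03 m and contact force between knob and the fingers below 0.05 N and contact force between knob and the arm below 0.05 N and linear speed of knob below 0.03 m/s), for 0.2 s.
2. the long knob lies level on the counter, let go (height (world z) of knob below 0.005 m and angle between knob's own z axis and vertical below 0.08 rad and contact force between knob and the fingers below 0.05 N and contact force between knob and the arm below 0.05 N and linear speed of knob below 0.03 m/s), for 0.2 s.
At the end, for the whole second after the job is handed in: The long knob is home on the bare spindle: centred within 3 mm, underside within 2.5 mm of the bezel, upright, lever end at least 74 mm out along the spindle's x, released, at rest. Fitted knob within 0.15 rad, short knob within 12 mm, other bystanders within 20 mm of their starts (horizontal distance between knob and spindle below 0.003 m and z of knob in the frame of spindle below 0.0025 m and x of lever_end in the frame of spindle above 0.074 m and angle between knob's own z axis and vertical below 0.06 rad and linear speed of knob below 0.02 m/s and contact force between knob and the fingers below 0.05 N and distance of each of jug, jar, carton, screwdriver, burner_cap, card_stand, pan from where it was at the start of the episode below 0.02 m and distance of short_knob from where it was at the start of the episode below 0.012 m and value of joint fitted_knob between -0.15 and 0.15 rad); the robot touches nothing.
It fails at once if a bystander is pushed more than 40 mm (distance of any of jug, jar, carton, screwdriver, burner_cap, card_stand, pan, short_knob from where it was at the start of the episode above 0.04 m).
It fails at once if the fitted knob is turned more than 0.3 rad (value of joint fitted_knob above 0.3 rad or value of joint fitted_knob below -0.3 rad).
It fails at once if the long knob is dropped from a height (moves faster than 0.7 m/s out of the gripper) (linear speed of knob above 0.7 m/s and contact force between knob and the fingers below 0.05 N).
It also fails if it takes over 72 s, if anything falls off the work surface, if the arm or the gripper's body presses on something with over 40 N, if the wrist force passes 120 N, or if a joint passes its speed limit or range.

## Working session

There is one attempt and no reset: what is moved stays moved. The work goes in short steps, Python scripts to look and compute and a tool call to move; the robot and the scene stay as the last step left them, time stands still between calls to the robot, and variables do not carry over. Pictures are saved under pics/ and viewed, at most 10 in all, crops included, and the job is handed in when it is done.

Besides the shell and the picture viewer there is one more tool, called after "Call:" by a JSON object that holds its "api" and its "payload". send_rows: Moves the arm, as the interface text tells. Its arguments: {"type":"object","properties":{"motion":{"type":"array","items":{"type":"object","properties":{"wx":{"type":"number"},"wy":{"type":"number"},"wz":{"type":"number"},"tx":{"type":"number"},"ty":{"type":"number"},"tz":{"type":"number"},"gripper":{"type":"number"}}}},"grip_force":{"type":"number"}},"required":["motion"]}

```bash
mkdir -p pics; cat > h.py <<'E'
import numpy as np, cv2
from rig import arm, viewer, finder
def shot(n): return viewer.camera(n)
def ray(p,px):
    K=np.array(p["K"]);R=np.array(p["attitude"]).reshape(3,3)
    d=R@np.linalg.solve(K,[px[0],px[1],1.]);return np.array(p["xyz"]),d
def atz(p,px,z):
    o,d=ray(p,px);return o+d*(z-o[2])/d[2]
def proj(p,X):
    K=np.array(p["K"]);R=np.array(p["attitude"]).reshape(3,3)
    c=R.T@(np.array(X)-np.array(p["xyz"]));q=K@c;return q[:2]/q[2]
def save(p,f): cv2.imwrite("pics/"+f,cv2.cvtColor(p["image"],cv2.COLOR_RGB2BGR))
E
python3 - <<'E'
from h import *
Z=dict(lever_end=.041,hub_edge=.048,knob=.024,tray_top=.048,short_knob=.024,spindle=.062,spindle_tip=.08,fitted_hub=.086,hob=0.06,jug=0,card_stand=0,screwdriver=0,burner_cap=0,carton=0,jar=0,pan=.098)
P={n:shot(n) for n in("top","side")}
for n,p in P.items():
    save(p,n+"0.png");print(n,np.round(p["xyz"],3),np.round(p["attitude"],2).tolist(),p["K"][0][0])
    for k,z in Z.items():
        print(n,k,[(round(r["confidence"],2),np.round(r["pixel"]).tolist(),np.round(atz(p,r["pixel"],z)[:2],4).tolist()) for r in finder.tip_of(k,p)[:3]])
s=arm.observe();print(s["eef_pos"],np.round(s["eef_rot"],3).tolist(),s["t"])
E
```

```text
top [0.402 0.054 1.307] [[0.01, -1.0, 0.07], [-1.0, -0.01, -0.01], [0.01, -0.07, -1.0]] 475.4267917784091
top lever_end [(0.9, [128.0, 125.0], [0.7039, 0.4258]), (0.88, [187.0, 186.0], [0.5403, 0.2629]), (0.8, [302.0, 264.0], [0.3348, -0.0445])]
top hub_edge [(0.96, [206.0, 218.0], [0.4537, 0.2096]), (0.82, [146.0, 97.0], [0.7798, 0.3781]), (0.64, [323.0, 241.0], [0.3949, -0.0987])]
top knob [(0.93, [145.0, 316.0], [0.1954, 0.3719]), (0.78, [190.0, 297.0], [0.2436, 0.2546]), (0.73, [142.0, 103.0], [0.7685, 0.3934])]
top tray_top [(0.67, [185.0, 209.0], [0.4783, 0.2667]), (0.23, [392.0, 213.0], [0.4699, -0.2827])]
top short_knob [(0.75, [188.0, 228.0], [0.4288, 0.2613])]
top spindle [(0.53, [432.0, 208.0], [0.484, -0.3841])]
top spindle_tip [(0.64, [436.0, 210.0], [0.4787, -0.3882])]
top fitted_hub [(0.97, [392.0, 218.0], [0.4562, -0.2732])]
top hob [(0.93, [400.0, 142.0], [0.6584, -0.3038]), (0.22, [394.0, 217.0], [0.4584, -0.2854])]
top jug [(0.89, [267.0, 116.0], [0.7413, 0.0513])]
top card_stand [(0.78, [268.0, 230.0], [0.4259, 0.0453])]
top screwdriver [(0.8, [112.0, 242.0], [0.3
[... 1316 characters left out ...]
 -0.3956])]
side fitted_hub [(0.74, [369.0, 282.0], [0.4664, -0.2799])]
side hob [(0.69, [437.0, 291.0], [0.5811, -0.3615]), (0.32, [415.0, 317.0], [0.4844, -0.3807])]
side jug [(0.67, [344.0, 215.0], [0.7271, 0.0375])]
side card_stand [(0.97, [259.0, 250.0], [0.4274, 0.0392])]
side screwdriver [(0.78, [174.0, 193.0], [0.3942, 0.4543])]
side burner_cap [(0.65, [311.0, 227.0], [0.6046, 0.044])]
side carton [(0.62, [296.0, 195.0], [0.6959, 0.217]), (0.61, [437.0, 286.0], [0.6653, -0.3166])]
side jar [(0.81, [231.0, 176.0], [0.6092, 0.4603])]
side pan [(0.62, [441.0, 250.0], [0.6582, -0.3104])]
[0.28881826 0.6649978  0.23131523] [[-0.917, 0.398, 0.0], [0.398, 0.917, 0.0], [-0.0, 0.0, -1.0]] 1.7
```

View pics/top0.png

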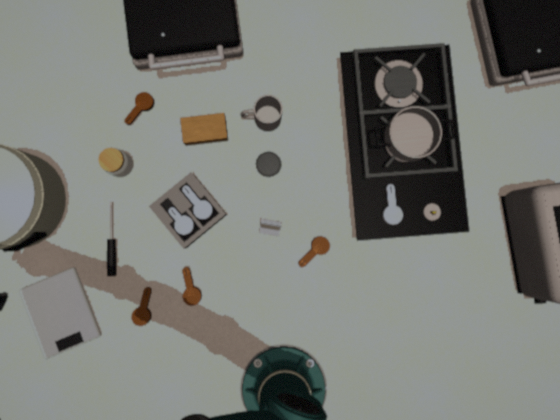

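View pics/side0.png

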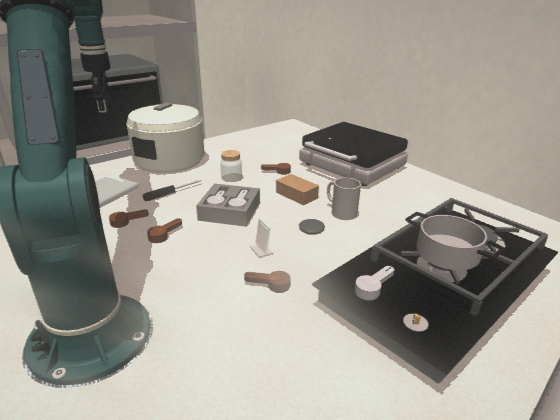

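The top view shows the tray at about (188,209) with two grey knobs: hub A at (184,228) and hub B at (204,210). The brown levers at (144,100), (190,290), (143,313) and (318,245) are look-alikes. The fitted knob is at (393,210) and the bare spindle at (432,211). B looks longer, so I'll check it in a crop.

```bash
python3 - <<'E'
from h import *
p=shot("top");q=shot("side")
im=cv2.cvtColor(p["image"],cv2.COLOR_RGB2BGR); im2=cv2.cvtColor(q["image"],cv2.COLOR_RGB2BGR)
a=cv2.resize(im[165:255,140:235],(400,379),interpolation=cv2.INTER_CUBIC)
b=cv2.resize(im2[175:235,190:270],(400,379),interpolation=cv2.INTER_CUBIC)
cv2.imwrite("pics/crop1.png",np.hstack([a,b]))
for r in finder.outline_of("tray",p)[:1]:
    m=r["mask"].astype(np.uint8);c=max(cv2.findContours(m,0,2)[0],key=cv2.contourArea)
    rc=cv2.boxPoints(cv2.minAreaRect(c));print("tray",r["confidence"],rc.tolist(),[np.round(atz(p,x,.048)[:2],4).tolist() for x in rc])
# bright knobs inside tray
hsv=cv2.cvtColor(p["image"],cv2.COLOR_RGB2HSV)
for nm,(y0,y1,x0,x1),z in(("tray",(165,255,140,235),.048),("fit",(175,235,375,412),.086),("spin",(190,230,415,450),.062)):
    g=(hsv[...,2]>150)&(np.ones_like(hsv[...,2])>0)
    if nm=="tray":
        poly=np.zeros(g.shape,np.uint8);cv2.fillPoly(poly,[cv2.boxPoints(((cv2.minAreaRect(c)[0]),tuple(np.array(cv2.minAreaRect(c)[1])-8),cv2.minAreaRect(c)[2])).astype(np.int32)],1);g&=poly>0
    w=np.zeros(g.shape,np.uint8);w[y0:y1,x0:x1]=g[y0:y1,x0:x1]
    for k in cv2.findContours(w,0,1)[0]:
        if cv2.contourArea(k)<60: continue
        W=np.array([atz(p,x[0],z)[:2] for x in k],np.float32)
        r=cv2.minAreaRect(W);mask=np.zeros(g.shape,np.uint8);cv2.drawContours(mask,[k],-1,1,-1)
        dt=cv2.distanceTransform(mask,cv2.DIST_L2,5);i=np.unravel_index(dt.argmax(),dt.shape)
        print(nm,"rect",np.round(r[0],4),np.round(r[1],4),round(r[2],1),"hub",i[::-1],np.round(atz(p,i[::-1],z)[:2],4),dt.max())
for t in("lever_end","hub_edge"):
  for P in(p,q): print(t,[(r["confidence"],np.round(r["pixel"],1).tolist()) for r in finder.tip_of(t,P)[:5]])
E
```

```text
tray 0.64 [[146.9672088623047, 205.36065673828125], [189.65574645996094, 169.78689575195312], [226.95082092285156, 214.54098510742188], [184.2622833251953, 250.11474609375]] [[0.487, 0.3673], [0.5827, 0.2562], [0.464, 0.1556], [0.3696, 0.2667]]
tray rect [0.4481 0.2814] [0.0733 0.0408] 45.7 hub (np.int64(183), np.int64(224)) [0.4383 0.2713] 7.9907
tray rect [0.4955 0.2394] [0.0943 0.041 ] 45.5 hub (np.int64(202), np.int64(209)) [0.4783 0.2218] 8.0
fit rect [ 0.4905 -0.2744] [0.0388 0.0906] 89.2 hub (np.int64(393), np.int64(214)) [ 0.466  -0.2754] 7.7969
lever_end [(0.83, [186.5, 187.1]), (0.79, [125.9, 126.2]), (0.76, [300.1, 265.1]), (0.65, [393.7, 215.0]), (0.63, [433.9, 211.4])]
lever_end [(0.91, [179.4, 218.3]), (0.85, [148.5, 213.6]), (0.81, [243.5, 273.3]), (0.8, [263.7, 169.0]), (0.55, [247.1, 187.9])]
hub_edge [(0.93, [195.3, 305.3]), (0.8, [138.3, 324.0]), (0.73, [324.5, 239.2]), (0.72, [146.1, 95.9]), (0.58, [206.2, 216.8])]
hub_edge [(0.78, [111.4, 216.9]), (0.76, [234.3, 204.2]), (0.64, [284.3, 278.6]), (0.62, [290.0, 170.8]), (0.58, [152.5, 232.8])]
```

View pics/crop1.png

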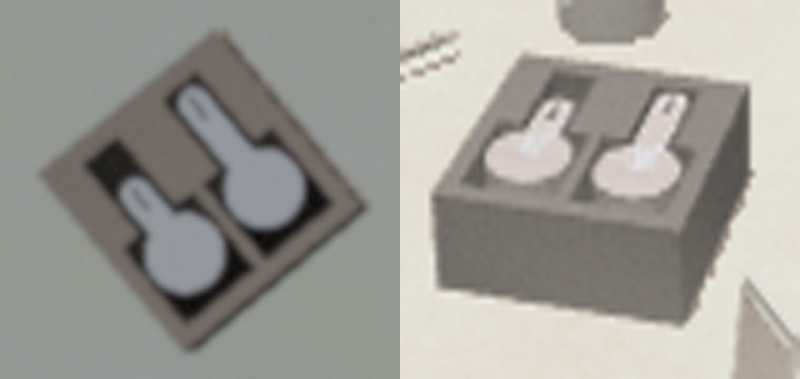

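In the crop, B (top-view pixel (203,210), right-hand pocket) fills its slot with the longer lever. A leaves a gap at the end of its slot, so A is the short knob and B is the one to take. Next I fit both poses precisely.

```bash
cat >> h.py <<'E'
from scipy.optimize import minimize
def knob_outline(L=.08,n=40):
    a=np.linspace(np.arcsin(.01/.025),2*np.pi-np.arcsin(.01/.025),n)
    h=np.c_[.025*np.cos(a),.025*np.sin(a)]
    t=np.linspace(-np.pi/2,np.pi/2,12);e=np.c_[L-.01+.01*np.cos(t),.01*np.sin(t)]
    return np.vstack([h,e])
def circ(r): a=np.linspace(0,2*np.pi,60,endpoint=False);return np.c_[r*np.cos(a),r*np.sin(a)]
def render(p,shape,x,y,yaw,z,box,S=8):
    c,s=np.cos(yaw),np.sin(yaw);W=shape@np.array([[c,s],[-s,c]])+[x,y]
    u=np.array([proj(p,[*w,z]) for w in W]);x0,y0,x1,y1=box
    m=np.zeros(((y1-y0)*S,(x1-x0)*S),np.float32)
    cv2.fillPoly(m,[np.round((u-[x0,y0]+.5)*S).astype(np.int32)],1);return cv2.resize(m,(x1-x0,y1-y0),interpolation=cv2.INTER_AREA)
def fit(ps,shape,z,g0,pad=.012,yawfree=True):
    """least-squares two-level template fit over grey pictures"""
    D=[]
    for p in ps:
        c,s=np.cos(g0[2]),np.sin(g0[2]);W=shape@np.array([[c,s],[-s,c]])+g0[:2]
        u=np.array([proj(p,[*w,z]) for w in W]);k=5
        b=[int(u[:,0].min())-k,int(u[:,1].min())-k,int(u[:,0].max())+k,int(u[:,1].max())+k]
        D.append((p,b,cv2.cvtColor(p["image"],cv2.COLOR_RGB2GRAY)[b[1]:b[3],b[0]:b[2]].astype(np.float32)))
    def cost(v):
        yaw=g0[2]+v[2]*.1 if yawfree else g0[2];t=0
        for p,b,g in D:
            m=cv2.GaussianBlur(render(p,shape,g0[0]+v[0]*.01,g0[1]+v[1]*.01,yaw,z,b),(0,0),.6).ravel()
            A=np.c_[m,np.ones_like(m)];w=cv2.dilate((m>.02).reshape(g.shape).astype(np.uint8),np.ones((5,5))).ravel()>0
            _,r,_,_=np.linalg.lstsq(A[w],g.ravel()[w],rcond=None);t+=(r[0] if len(r) else 1e9)/g.ravel()[w].var()/w.sum()
        return t
    r=minimize(cost,[0,0,0],method="Nelder-Mead",options=dict(initial_simplex=[[0,0,0],[.4,0,0],[0,.4,0],[0,0,1]],xatol=1e-3,fatol=1e-6))
    return np.r_[g0[0]+r.x[0]*.01,g0[1]+r.x[1]*.01,g0[2]+r.x[2]*.1],r.fun
E
python3 - <<'E'
from h import *
p=shot("top");q=shot("side")
for nm,sh,z,g,yf in(("long",knob_outline(),.048,[.478,.218,.69],1),("short",knob_outline(.058),.048,[.437,.265,.69],1),("fitted",knob_outline(),.086,[.464,-.275,.02],1),("bezel",circ(.022),.062,[.462,-.385,0],0)):
    for l,P in(("top",[p]),("side",[q]),("both",[p,q])):
        v,f=fit(P,sh,z,np.array(g),yawfree=yf);print(nm,l,np.round(v,4),round(f,3))
for P in(p,q):
    r=finder.outline_of("spindle",P)[:1]
    for k in r: print(k["confidence"],k["box"])
E
```

```text
long top [0.4779 0.2215 0.7022] 0.25
long side [0.4739 0.213  0.6974] 0.194
long both [0.4771 0.2176 0.7122] 0.782
short top [0.4371 0.2701 0.7157] 0.221
short side [0.4338 0.2625 0.6926] 0.193
short both [0.4367 0.2681 0.703 ] 0.71
fitted top [ 0.4649 -0.2745  0.082 ] 0.022
fitted side [ 0.4617 -0.2806  0.0803] 0.114
fitted both [ 0.4638 -0.2774  0.0771] 0.534
bezel top [ 0.4747 -0.3842 -0.1671] 0.057
bezel side [ 0.4718 -0.3893 -0.1638] 0.103
bezel both [ 0.4728 -0.3875 -0.1512] 0.431
0.72 [427.7, 202.9, 15.3, 19.4]
0.86 [401.7, 314.4, 28.8, 16.2]
```

```bash
cat >> h.py <<'E'
from scipy.spatial.transform import Rotation as Ro
def go(pos,ang,tilt=0):
    """shift/turn from the present pose; ang = world angle of tool x; tilt about tool y after"""
    s=arm.observe();R0=np.array(s["eef_rot"]).reshape(3,3)
    x=np.array([np.cos(ang),np.sin(ang),0]);z=np.array([0,0,-1.]);R=np.c_[x,np.cross(z,x),z]@Ro.from_rotvec([0,tilt,0]).as_matrix()
    t=R0.T@(np.array(pos)-s["eef_pos"])*1000;w=Ro.from_matrix(R0.T@R).as_rotvec()
    print("t",np.round(t,1),"w",np.round(w,3),"rows",max(np.linalg.norm(t)/50,np.linalg.norm(w)/.15),"now",np.round(s["eef_pos"],4),"F",np.round(s["force"],1),"open",round(s["opening"],4),"time",s["t"])
E
python3 -c "
from h import *
go([.4615,.205,.12],.70+np.pi)"
```

```text
t [-341.6 -353.1  111.3] w [-0.   -0.   -1.11] rows 10.07515156414665 now [0.2888 0.665  0.2313] F [-0.2 -0.2  0.4] open 0.085 time 2.25
```

Call:
{"api": "send_rows", "payload": {"motion": [{"tx": -341,"ty": -353,"tz": 60,"wz": -1.11,"gripper": 0},{"tx": -341,"ty": -353,"tz": 60,"wz": -1.11,"gripper": 0},{"tx": -341,"ty": -353,"tz": 60,"wz": -1.11,"gripper": 0},{"tx": -341,"ty": -353,"tz": 60,"wz": -1.11,"gripper": 0},{"tx": -341,"ty": -353,"tz": 60,"wz": -1.11,"gripper": 0},{"tx": -341,"ty": -353,"tz": 60,"wz": -1.11,"gripper": 0},{"tx": -341,"ty": -353,"tz": 60,"wz": -1.11,"gripper": 0},{"tx": -341,"ty": -353,"tz": 60,"wz": -1.11,"gripper": 0},{"tx": -341,"ty": -353,"tz": 111,"wz": -1.11,"gripper": 0},{"tx": -341,"ty": -353,"tz": 141,"wz": -1.11,"gripper": 0},{"tx": -341,"ty": -353,"tz": 141,"wz": -1.11,"gripper": 0},{"tx": -341,"ty": -353,"tz": 141,"wz": -1.11,"gripper": 0}]}}

```text
$.motion[0]: bad value
```

```bash
python3 - <<'E'
from h import *
go([.4615,.205,.06],.70+np.pi)
e=np.array(arm.observe()["eef_pos"])
o=[]
for n in("top","side"):
    p=shot(n);u=proj(p,e);print(n,u,proj(p,[.4635,.208,.048]))
    im=cv2.cvtColor(p["image"],cv2.COLOR_RGB2BGR);x,y=int(u[0])-45,int(u[1])-45
    c=cv2.resize(im[y:y+90,x:x+90],(396,396),interpolation=cv2.INTER_CUBIC)
    cv2.circle(c,tuple(np.round((u-[x,y]+.5)*4.4).astype(int)),2,(0,0,255),-1);o.append(c)
cv2.imwrite("pics/c2.png",np.hstack(o))
E
```

```text
t [-341.6 -353.1  171.3] w [-0.   -0.   -1.11] rows 10.406274432172639 now [0.2888 0.665  0.2313] F [-0.2 -0.2  0.4] open 0.085 time 2.25
top [ -9.76512111 287.71765128] [207.14299506 214.59686883]Traceback (most recent call last):
  File "<stdin>", line 8, in <module>
cv2.error: OpenCV(4.12.0) /io/opencv/modules/imgproc/src/resize.cpp:4208: error: (-215:Assertion failed) !ssize.empty() in function 'resize'
```

Call:
{"api": "send_rows", "payload": {"motion": [{"tx": -40,"ty": -41,"tz": 7,"wx": 0,"wy": 0,"wz": -0.13,"gripper": 0}]}}

```text
t: 2.4
eef_pos: [0.301, 0.6265, 0.2261]
eef_rot: [[-0.965, 0.263, -0.002], [0.263, 0.965, 0.009], [0.004, 0.009, -1.0]]
force: [0.0, 0.8, -0.0]
opening: 0.0733
finger_force: 0.0
```

```bash
python3 -c "
from h import *
go([.4615,.205,.09],.70+np.pi)"
```

```text
t [-266.4 -365.5  131.9] w [ 0.01   0.    -0.966] rows 9.422043237979409 now [0.301  0.6265 0.2261] F [ 0.   0.8 -0. ] open 0.0733 time 2.4
```

Call:
{"api": "send_rows", "payload": {"motion": [{"tx": -259,"ty": -349,"tz": 60,"wx": 0,"wy": 0,"wz": -0.98,"gripper": 0},{"tx": -259,"ty": -349,"tz": 60,"wx": 0,"wy": 0,"wz": -0.98,"gripper": 0},{"tx": -259,"ty": -349,"tz": 60,"wx": 0,"wy": 0,"wz": -0.98,"gripper": 0},{"tx": -259,"ty": -349,"tz": 60,"wx": 0,"wy": 0,"wz": -0.98,"gripper": 0},{"tx": -259,"ty": -349,"tz": 60,"wx": 0,"wy": 0,"wz": -0.98,"gripper": 0},{"tx": -259,"ty": -349,"tz": 60,"wx": 0,"wy": 0,"wz": -0.98,"gripper": 0},{"tx": -259,"ty": -349,"tz": 60,"wx": 0,"wy": 0,"wz": -0.98,"gripper": 0},{"tx": -259,"ty": -349,"tz": 60,"wx": 0,"wy": 0,"wz": -0.98,"gripper": 0},{"tx": -259,"ty": -349,"tz": 100,"wx": 0,"wy": 0,"wz": -0.98,"gripper": 0},{"tx": -259,"ty": -349,"tz": 134,"wx": 0,"wy": 0,"wz": -0.98,"gripper": 0},{"tx": -259,"ty": -349,"tz": 134,"wx": 0,"wy": 0,"wz": -0.98,"gripper": 0},{"tx": -259,"ty": -349,"tz": 134,"wx": 0,"wy": 0,"wz": -0.98,"gripper": 0}]}}

```text
t: 3.6
eef_pos: [0.4588, 0.2123, 0.0913]
eef_rot: [[-0.764, -0.645, -0.001], [-0.645, 0.764, 0.0], [0.001, 0.001, -1.0]]
force: [0.9, 0.1, 0.4]
opening: -0.0001
finger_force: 0.0
```

```bash
cat >> h.py <<'E'
def crops(f,pts,names=("top","side"),h=30,marks=()):
    o=[]
    for n in names:
        p=shot(n);u=proj(p,pts);im=cv2.cvtColor(p["image"],cv2.COLOR_RGB2BGR);x,y=int(u[0])-h,int(u[1])-h;k=396/(2*h)
        c=cv2.resize(im[y:y+2*h,x:x+2*h],(396,396),interpolation=cv2.INTER_CUBIC)
        for m in (pts,)+tuple(marks): cv2.circle(c,tuple(np.round((proj(p,m)-[x,y]+.5)*k).astype(int)),2,(0,0,255),-1)
        o.append(c)
    cv2.imwrite("pics/"+f,np.hstack(o))
E
python3 - <<'E'
from h import *
go([.4615,.205,.06],.70+np.pi)
crops("c2.png",np.array(arm.observe()["eef_pos"]),h=35)
E
```

```text
t [ 2.7 -7.3 31.3] w [ 0.001 -0.001  0.001] rows 0.6455633996453863 now [0.4588 0.2123 0.0913] F [0.9 0.1 0.4] open -0.0001 time 3.6
```

View pics/c2.png

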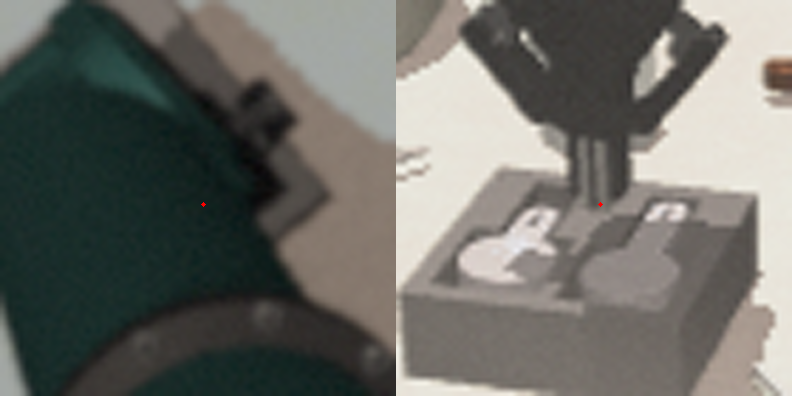

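Call:
{"api": "send_rows", "payload": {"motion": [{"tx": 2,"ty": -1,"tz": 20,"wx": 0,"wy": 0,"wz": 0,"gripper": 0},{"tx": 2,"ty": -1,"tz": 35,"wx": 0,"wy": 0,"wz": 0,"gripper": 0},{"tx": 2,"ty": -1,"tz": 35,"wx": 0,"wy": 0,"wz": 0,"gripper": 0}]}}

```text
t: 4.0
eef_pos: [0.4581, 0.2111, 0.0569]
eef_rot: [[-0.763, -0.646, 0.001], [-0.646, 0.763, 0.001], [-0.001, 0.0, -1.0]]
force: [0.8, -0.0, 0.3]
opening: -0.0004
finger_force: 0.0
```

```bash
python3 - <<'E'
from h import *
go([.4605,.203,.053],.70+np.pi)
k=np.array([.475,.215,.048]);d=np.array([.765,.644,0])
crops("c3.png",np.array(arm.observe()["eef_pos"]),names=("side",),h=25,marks=(k,k+.08*d))
E
```

```text
t [ 3.4 -7.8  3.9] w [0.    0.001 0.003] rows 0.18713205067532113 now [0.4581 0.2111 0.0569] F [ 0.8 -0.   0.3] open -0.0004 time 4.0
```

View pics/c3.png

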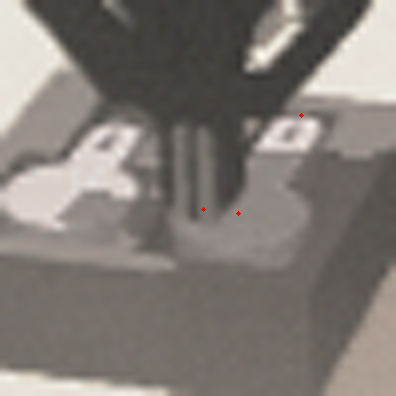

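Call:
{"api": "send_rows", "payload": {"motion": [{"tx": 3,"ty": -8,"tz": 0,"wx": 0,"wy": 0,"wz": 0,"gripper": 0},{"tx": 3,"ty": -8,"tz": 4,"wx": 0,"wy": 0,"wz": 0,"gripper": 0},{"tx": 3,"ty": -8,"tz": 8,"wx": 0,"wy": 0,"wz": 0,"gripper": 0},{"tx": 3,"ty": -8,"tz": 10,"wx": 0,"wy": 0,"wz": 0,"gripper": 0},{"tx": 4,"ty": -8,"tz": 12,"wx": 0,"wy": 0,"wz": 0,"gripper": 0}]}}

```text
t: 4.55
eef_pos: [0.4603, 0.201, 0.0441]
eef_rot: [[-0.765, -0.644, 0.0], [-0.644, 0.765, 0.0], [-0.0, 0.0, -1.0]]
force: [0.1, -0.1, -0.0]
opening: -0.0002
finger_force: 0.0
```

```bash
python3 - <<'E'
from h import *
k=np.array([.475,.215,.048])
crops("c4.png",k,names=("side","top"),h=25,marks=(arm.observe()["eef_pos"],))
E
```

```text
(no output)
```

View pics/c4.png

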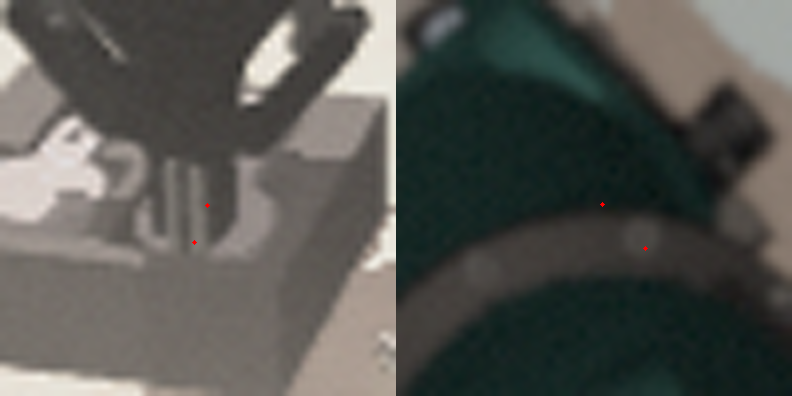

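Call:
{"api": "send_rows", "payload": {"motion": [{"tx": 1,"ty": 0,"tz": 2,"wx": 0,"wy": 0,"wz": 0,"gripper": 0},{"tx": 2,"ty": 0,"tz": 4,"wx": 0,"wy": 0,"wz": 0,"gripper": 0},{"tx": 3,"ty": 0,"tz": 6,"wx": 0,"wy": 0,"wz": 0,"gripper": 0}]}}

```text
t: 4.95
eef_pos: [0.4593, 0.2001, 0.0384]
eef_rot: [[-0.765, -0.645, 0.003], [-0.645, 0.765, 0.002], [-0.004, -0.0, -1.0]]
force: [2.8, 1.1, 2.1]
opening: 0.0002
finger_force: 1.4
```

Call:
{"api": "send_rows", "payload": {"motion": [{"tx": 0,"ty": 0,"tz": 2,"wx": 0,"wy": 0,"wz": 0,"gripper": 0},{"tx": 0,"ty": 0,"tz": 4,"wx": 0,"wy": 0,"wz": 0,"gripper": 0}]}}

```text
t: 5.15
eef_pos: [0.4594, 0.2001, 0.0353]
eef_rot: [[-0.764, -0.645, 0.003], [-0.645, 0.764, 0.002], [-0.003, -0.001, -1.0]]
force: [-2.6, 0.2, 32.5]
opening: -0.0001
finger_force: 15.5
```

Call:
{"api": "send_rows", "payload": {"motion": [{"tx": 0,"ty": 0,"tz": -5,"wx": 0,"wy": 0,"wz": 0,"gripper": 0},{"tx": 0,"ty": 0,"tz": -15,"wx": 0,"wy": 0,"wz": 0,"gripper": 0},{"tx": 30,"ty": 0,"tz": -50,"wx": 0,"wy": 0,"wz": 0,"gripper": 30},{"tx": 75,"ty": 0,"tz": -75,"wx": 0,"wy": 0,"wz": 0,"gripper": 45},{"tx": 75,"ty": 0,"tz": -75,"wx": 0,"wy": 0,"wz": 0,"gripper": 45}]}}

```text
t: 5.65
eef_pos: [0.3932, 0.1443, 0.1106]
eef_rot: [[-0.766, -0.642, -0.008], [-0.642, 0.766, -0.008], [0.011, -0.001, -1.0]]
force: [-0.3, -0.2, -1.1]
opening: 0.0433
finger_force: 0.0
```

```bash
python3 - <<'E'
from h import *
k=np.array([.49,.23,.048])
crops("c5.png",k,names=("side","top"),h=30)
for n in("side","top"):
    p=shot(n)
    for t in("lever_end","knob","hub_edge"):
        print(n,t,[(round(r["confidence"],2),np.round(r["pixel"],1).tolist()) for r in finder.tip_of(t,p) if np.hypot(*(np.array(r["pixel"])-proj(p,k)))<50])
go([.52,.254,.11],.70+np.pi)
E
```

```text
side lever_end [(0.8, [259.4, 169.0]), (0.55, [246.5, 186.2])]
side knob [(0.79, [237.6, 208.1]), (0.2, [233.4, 213.0])]
side hub_edge [(0.7, [230.4, 213.4])]
top lever_end [(0.9, [187.4, 189.2])]
top knob [(0.85, [204.8, 207.3])]
top hub_edge [(0.82, [208.7, 221.3])]
t [-157.5    1.9   -1.3] w [ 0.    -0.001  0.001] rows 3.150214588326857 now [0.4008 0.151  0.1088] F [-0.9  0.5  0.2] open 0.0453 time 6.15
```

View pics/c5.png

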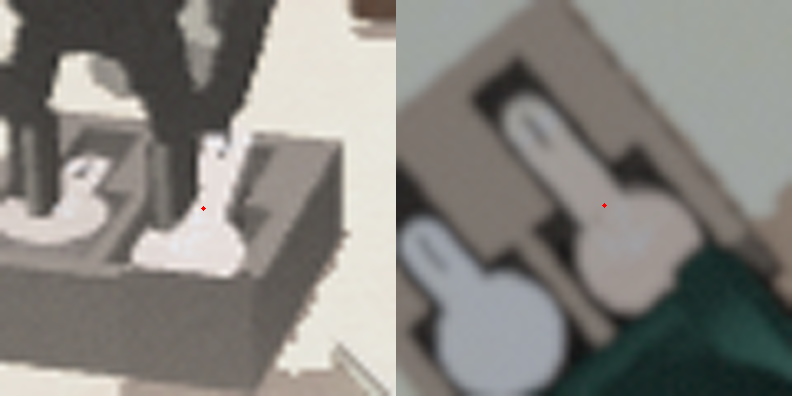

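The side crop shows the long knob standing tipped: hub low at (190,250) and lever raised at (215,165). In the top crop the lever end is at (510,100). The gripper is clear of it.

```bash
python3 -c "
from h import *
go([.522,.2545,.10],.70+np.pi,-.38)
go([.522,.2545,.10],.70+np.pi,-.38) if 0 else None"
```

```text
t [-159.4    1.     8.7] w [ 0.    -0.381  0.001] rows 3.1918397908525846 now [0.4008 0.151  0.1088] F [-0.9  0.5  0.2] open 0.0453 time 6.15
```

Call:
{"api": "send_rows", "payload": {"motion": [{"tx": -40,"ty": 1,"tz": 0,"wx": 0,"wy": -0.1,"wz": 0,"gripper": 45},{"tx": -90,"ty": 1,"tz": 0,"wx": 0,"wy": -0.24,"wz": 0,"gripper": 45},{"tx": -135,"ty": 1,"tz": 5,"wx": 0,"wy": -0.38,"wz": 0,"gripper": 45},{"tx": -159,"ty": 1,"tz": 9,"wx": 0,"wy": -0.38,"wz": 0,"gripper": 45},{"tx": -159,"ty": 1,"tz": 9,"wx": 0,"wy": -0.38,"wz": 0,"gripper": 45},{"tx": -159,"ty": 1,"tz": 9,"wx": 0,"wy": -0.38,"wz": 0,"gripper": 45}]}}

```text
t: 6.75
eef_pos: [0.4804, 0.2127, 0.095]
eef_rot: [[-0.734, -0.648, 0.205], [-0.63, 0.762, 0.151], [-0.253, -0.018, -0.967]]
force: [-0.0, 0.2, -0.1]
opening: 0.0449
finger_force: 0.0
```

```bash
python3 -c "
from h import *
go([.522,.2545,.056],.70+np.pi,-.38)"
```

```text
t [-47.    5.6  52.5] w [-0.016 -0.124  0.01 ] rows 1.4134428922933477 now [0.4804 0.2127 0.095 ] F [-0.   0.2 -0.1] open 0.0449 time 6.75
```

Call:
{"api": "send_rows", "payload": {"motion": [{"tx": -40,"ty": 5.6,"tz": 0,"wx": -0.016,"wy": -0.124,"wz": 0.01,"gripper": 45},{"tx": -40,"ty": 5.6,"tz": 0,"wx": -0.016,"wy": -0.124,"wz": 0.01,"gripper": 45},{"tx": -40,"ty": 5.6,"tz": 0,"wx": -0.016,"wy": -0.124,"wz": 0.01,"gripper": 45}]}}

```text
t: 7.05
eef_pos: [0.5064, 0.2427, 0.1054]
eef_rot: [[-0.71, -0.644, 0.285], [-0.598, 0.765, 0.24], [-0.373, 0.001, -0.928]]
force: [-0.4, -0.4, 0.6]
opening: 0.045
finger_force: 0.0
```

```bash
python3 -c "
from h import *
go([.522,.2545,.056],.70+np.pi,-.38);print(np.round(arm.observe()['qpos'],2))"
```

```text
t [ 0.3 -1.  53.1] w [ 0.001  0.002 -0.   ] rows 1.0618633977880707 now [0.5064 0.2427 0.1054] F [-0.4 -0.4  0.6] open 0.045 time 7.05
[-0.08  0.57 -0.53  2.3   1.81  0.2   0.01]
```

Call:
{"api": "send_rows", "payload": {"motion": [{"tx": 0,"ty": -1,"tz": 25,"wx": 0,"wy": 0,"wz": 0,"gripper": 45},{"tx": 0,"ty": -1,"tz": 45,"wx": 0,"wy": 0,"wz": 0,"gripper": 45},{"tx": 0,"ty": -1,"tz": 53,"wx": 0,"wy": 0,"wz": 0,"gripper": 45},{"tx": 0,"ty": -1,"tz": 53,"wx": 0,"wy": 0,"wz": 0,"gripper": 45}]}}

```text
t: 7.45
eef_pos: [0.5214, 0.254, 0.055]
eef_rot: [[-0.711, -0.644, 0.282], [-0.598, 0.765, 0.239], [-0.369, 0.002, -0.929]]
force: [0.1, -1.0, -0.1]
opening: 0.0449
finger_force: 0.0
```

```bash
python3 - <<'E'
from h import *
go([.522,.2545,.056],.70+np.pi,-.38)
crops("c6.png",np.array(arm.observe()["eef_pos"]),names=("side",),h=30)
E
```

```text
t [-1.1  0.  -0.6] w [ 0.002 -0.002 -0.001] rows 0.025728739717896423 now [0.5214 0.254  0.055 ] F [ 0.1 -1.  -0.1] open 0.0449 time 7.45
```

View pics/c6.png

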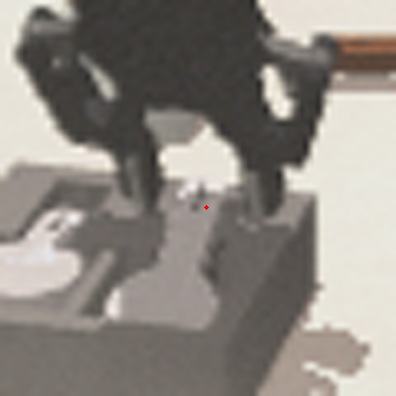

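The side crop shows the lever (at (195,200)) between the two fingers. Now I close and lift.

Call:
{"api": "send_rows", "payload": {"grip_force": 90, "motion": [{"tx": 0,"ty": 0,"tz": 0,"wx": 0,"wy": 0,"wz": 0,"gripper": 25},{"tx": 0,"ty": 0,"tz": 0,"wx": 0,"wy": 0,"wz": 0,"gripper": 10},{"tx": 0,"ty": 0,"tz": 0,"wx": 0,"wy": 0,"wz": 0,"gripper": 10},{"tx": 0,"ty": 0,"tz": 0,"wx": 0,"wy": 0,"wz": 0,"gripper": 10},{"tx": -2,"ty": 0,"tz": -5,"wx": 0,"wy": 0,"wz": 0,"gripper": 10},{"tx": -6,"ty": 0,"tz": -14,"wx": 0,"wy": 0,"wz": 0,"gripper": 10},{"tx": -13,"ty": 0,"tz": -32,"wx": 0,"wy": 0,"wz": 0,"gripper": 10},{"tx": -26,"ty": 0,"tz": -65,"wx": 0,"wy": 0,"wz": 0,"gripper": 10},{"tx": -37,"ty": 0,"tz": -93,"wx": 0,"wy": 0,"wz": 0,"gripper": 10},{"tx": -37,"ty": 0,"tz": -93,"wx": 0,"wy": 0,"wz": 0,"gripper": 10}]}}

```text
t: 8.5
eef_pos: [0.5221, 0.253, 0.1511]
eef_rot: [[-0.71, -0.644, 0.286], [-0.599, 0.765, 0.235], [-0.37, -0.004, -0.929]]
force: [0.6, -0.7, -1.7]
opening: 0.0166
finger_force: 88.3
```

```bash
python3 - <<'E'
from h import *
e=np.array(arm.observe()["eef_pos"])
go([.585,-.08,.15],.083+np.pi,0)
for n in("side","top"):
    p=shot(n)
    for t in("lever_end","knob","hub_edge"):
        print(n,t,proj(p,e),[(round(r["confidence"],2),np.round(r["pixel"],1).tolist()) for r in finder.tip_of(t,p)[:5]])
E
```

```text
t [ 155.2 -295.3  -59.3] w [0.113 0.368 0.61 ] rows 6.777562063345064 now [0.5221 0.253  0.1511] F [ 0.6 -0.7 -1.7] open 0.0166 time 8.5
side lever_end [242.03371511 159.30905333] [(0.87, [180.4, 219.4]), (0.83, [148.6, 212.1]), (0.78, [241.7, 274.5]), (0.76, [246.4, 154.4]), (0.49, [260.6, 169.0])]
side knob [242.03371511 159.30905333] [(0.82, [280.5, 285.9]), (0.79, [119.9, 221.6]), (0.77, [157.4, 238.3]), (0.6, [237.1, 181.0]), (0.54, [279.6, 170.8])]
side hub_edge [242.03371511 159.30905333] [(0.82, [232.6, 182.5]), (0.81, [153.6, 232.7]), (0.72, [115.1, 218.9]), (0.68, [286.9, 275.2]), (0.45, [437.4, 286.6])]
top lever_end [183.86155383 188.39576758] [(0.96, [184.4, 266.3]), (0.89, [148.2, 286.7]), (0.76, [298.8, 262.6]), (0.72, [398.4, 145.9]), (0.57, [126.0, 124.0])]
top knob [183.86155383 188.39576758] [(0.9, [190.7, 293.2]), (0.86, [320.0, 245.0]), (0.69, [142.2, 101.0]), (0.65, [432.9, 211.5])]
top hub_edge [183.86155383 188.39576758] [(0.96, [147.2, 100.9]), (0.64, [324.6, 243.0]), (0.62, [194.1, 304.1]), (0.57, [139.7, 324.4])]
```

```bash
python3 - <<'E'
from h import *
go([.585,-.075,.17],.083+np.pi,0)
E
```

```text
t [ 143.5 -291.4  -78.5] w [0.114 0.367 0.609] rows 6.684294924896162 now [0.5219 0.2525 0.1492] F [-0.1  0.5 -1.4] open 0.0165 time 8.9
```

Call:
{"api": "send_rows", "payload": {"motion": [{"tx": 7,"ty": -15,"tz": -8,"wx": 0.01,"wy": 0.03,"wz": 0.05,"gripper": 10},{"tx": 21,"ty": -44,"tz": -24,"wx": 0.02,"wy": 0.07,"wz": 0.12,"gripper": 10},{"tx": 36,"ty": -73,"tz": -35,"wx": 0.04,"wy": 0.12,"wz": 0.2,"gripper": 10},{"tx": 52,"ty": -105,"tz": -45,"wx": 0.05,"wy": 0.16,"wz": 0.27,"gripper": 10},{"tx": 68,"ty": -138,"tz": -52,"wx": 0.06,"wy": 0.2,"wz": 0.34,"gripper": 10},{"tx": 84,"ty": -170,"tz": -60,"wx": 0.08,"wy": 0.24,"wz": 0.4,"gripper": 10},{"tx": 100,"ty": -203,"tz": -66,"wx": 0.09,"wy": 0.28,"wz": 0.47,"gripper": 10},{"tx": 116,"ty": -235,"tz": -72,"wx": 0.1,"wy": 0.32,"wz": 0.53,"gripper": 10},{"tx": 132,"ty": -267,"tz": -76,"wx": 0.11,"wy": 0.35,"wz": 0.58,"gripper": 10},{"tx": 143,"ty": -291,"tz": -78,"wx": 0.114,"wy": 0.367,"wz": 0.609,"gripper": 10},{"tx": 143,"ty": -291,"tz": -78,"wx": 0.114,"wy": 0.367,"wz": 0.609,"gripper": 10},{"tx": 143,"ty": -291,"tz": -78,"wx": 0.114,"wy": 0.367,"wz": 0.609,"gripper": 10},{"tx": 143,"ty": -291,"tz": -78,"wx": 0.114,"wy": 0.367,"wz": 0.609,"gripper": 10}]}}

```text
t: 10.2
eef_pos: [0.5851, -0.0721, 0.1701]
eef_rot: [[-0.996, -0.085, 0.001], [-0.085, 0.996, 0.002], [-0.001, 0.002, -1.0]]
force: [0.5, 0.2, -2.7]
opening: 0.0164
finger_force: 88.4
```

```bash
python3 - <<'E'
from h import *
go([.585,-.075,.05],.083+np.pi,0)
e=np.array(arm.observe()["eef_pos"])
crops("c7.png",e,names=("side","top"),h=38,marks=(e+[.01,.001,.005],e-[.07,.006,.012]))
E
```

```text
t [  0.5  -3.1 120.1] w [0.002 0.001 0.002] rows 2.4026415086500243 now [ 0.5851 -0.0721  0.1701] F [ 0.5  0.2 -2.7] open 0.0164 time 10.2
```

View pics/c7.png

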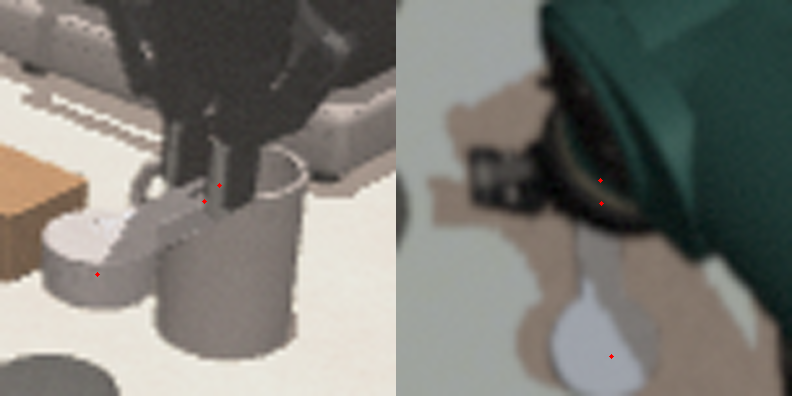

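Call:
{"api": "send_rows", "payload": {"motion": [{"tx": 0,"ty": -3,"tz": 20,"wx": 0,"wy": 0,"wz": 0,"gripper": 10},{"tx": 0,"ty": -3,"tz": 50,"wx": 0,"wy": 0,"wz": 0,"gripper": 10},{"tx": 0,"ty": -3,"tz": 80,"wx": 0,"wy": 0,"wz": 0,"gripper": 10},{"tx": 0,"ty": -3,"tz": 110,"wx": 0,"wy": 0,"wz": 0,"gripper": 10},{"tx": 0,"ty": -3,"tz": 130,"wx": 0,"wy": 0,"wz": 0,"gripper": 10},{"tx": 0,"ty": -3,"tz": 140,"wx": 0,"wy": 0,"wz": 0,"gripper": 10},{"tx": 0,"ty": -3,"tz": 145,"wx": 0,"wy": 0,"wz": 0,"gripper": 10},{"tx": 0,"ty": -3,"tz": 145,"wx": 0,"wy": 0,"wz": 0,"gripper": 10}]}}

```text
t: 11.1
eef_pos: [0.5864, -0.076, 0.0257]
eef_rot: [[-0.997, -0.083, 0.002], [-0.083, 0.997, 0.001], [-0.002, 0.001, -1.0]]
force: [-0.4, 1.3, -1.4]
opening: 0.0167
finger_force: 88.4
```

Call:
{"api": "send_rows", "payload": {"motion": [{"tx": 0,"ty": 0,"tz": 3,"wx": 0,"wy": 0,"wz": 0,"gripper": 10},{"tx": 0,"ty": 0,"tz": 6,"wx": 0,"wy": 0,"wz": 0,"gripper": 10},{"tx": 0,"ty": 0,"tz": 9,"wx": 0,"wy": 0,"wz": 0,"gripper": 10}]}}

```text
t: 11.4
eef_pos: [0.5867, -0.0766, 0.0171]
eef_rot: [[-0.997, -0.082, 0.003], [-0.082, 0.997, 0.001], [-0.003, 0.001, -1.0]]
force: [-0.1, -0.2, -0.6]
opening: 0.0169
finger_force: 88.6
```

```bash
python3 - <<'E'
from h import *
go([.585,-.075,.012],.083+np.pi,0)
p=shot("side")
u=lambda z:np.round(fit([p],circ(.025),z,np.array([.513,-.081,0]),yawfree=False)[0],4)
print(u(.024),u(.03))
E
```

```text
t [1.6 1.8 5.1] w [ 0.001  0.003 -0.001] rows 0.11186706491411812 now [ 0.5867 -0.0766  0.0171] F [-0.1 -0.2 -0.6] open 0.0169 time 11.4
[ 0.5195 -0.0803 -0.1496] [ 0.5156 -0.0844  0.0428]
```

Call:
{"api": "send_rows", "payload": {"motion": [{"tx": 0,"ty": 0,"tz": 1.5,"wx": 0,"wy": 0,"wz": 0,"gripper": 10},{"tx": 0,"ty": 0,"tz": 3,"wx": 0,"wy": 0,"wz": 0,"gripper": 10},{"tx": 0,"ty": 0,"tz": 3,"wx": 0,"wy": 0,"wz": 0,"gripper": 10}]}}

```text
t: 11.75
eef_pos: [0.5873, -0.0765, 0.0145]
eef_rot: [[-0.997, -0.082, 0.003], [-0.082, 0.997, 0.0], [-0.003, 0.0, -1.0]]
force: [-0.8, -0.4, 5.6]
opening: 0.0166
finger_force: 89.5
```

Call:
{"api": "send_rows", "payload": {"motion": [{"tx": 0,"ty": 0,"tz": 1.5,"wx": 0,"wy": 0,"wz": 0,"gripper": 10},{"tx": 0,"ty": 0,"tz": 1.5,"wx": 0,"wy": 0,"wz": 0,"gripper": 10}]}}

```text
t: 11.95
eef_pos: [0.5877, -0.0765, 0.0134]
eef_rot: [[-0.997, -0.082, 0.004], [-0.082, 0.997, 0.0], [-0.004, -0.0, -1.0]]
force: [0.2, -0.6, 8.6]
opening: 0.0169
finger_force: 89.9
```

Call:
{"api": "send_rows", "payload": {"grip_force": 20, "motion": [{"tx": 0,"ty": 0,"tz": 1,"wx": 0,"wy": 0,"wz": 0,"gripper": 10},{"tx": 0,"ty": 0,"tz": 1,"wx": 0,"wy": 0,"wz": 0,"gripper": 20},{"tx": 0,"ty": 0,"tz": -1,"wx": 0,"wy": 0,"wz": 0,"gripper": 30},{"tx": 0,"ty": 0,"tz": -1,"wx": 0,"wy": 0,"wz": 0,"gripper": 50},{"tx": 0,"ty": 0,"tz": -2,"wx": 0,"wy": 0,"wz": 0,"gripper": 66},{"tx": 0,"ty": 0,"tz": -20,"wx": 0,"wy": 0,"wz": 0,"gripper": 66},{"tx": -60,"ty": 0,"tz": -60,"wx": 0,"wy": 0,"wz": 0,"gripper": 66},{"tx": -110,"ty": 0,"tz": -100,"wx": 0,"wy": 0,"wz": 0,"gripper": 66},{"tx": -110,"ty": 0,"tz": -100,"wx": 0,"wy": 0,"wz": 0,"gripper": 66},{"tx": -110,"ty": 0,"tz": -100,"wx": 0,"wy": 0,"wz": 0,"gripper": 66}]}}

```text
t: 12.95
eef_pos: [0.7031, -0.0659, 0.1183]
eef_rot: [[-0.997, -0.081, 0.015], [-0.081, 0.997, 0.004], [-0.015, 0.003, -1.0]]
force: [0.2, -0.0, 0.7]
opening: 0.0658
finger_force: 0.0
```

```bash
python3 - <<'E'
from h import *
p=shot("top");q=shot("side")
for nm,P in(("top",[p]),("side",[q])):
    v,f=fit(P,knob_outline(),.024,np.array([.515,-.081,.083]));print(nm,np.round(v,4),round(f,3))
save(p,"t8.png");save(q,"s8.png")
go([.585,-.075,.012],.083+np.pi,0)
E
```

```text
top [ 0.5237 -0.083  -0.0836] 0.797
side [ 0.5189 -0.0807  0.0713] 0.898
t [111.4   1.4 101.2] w [ 0.001  0.002 -0.   ] rows 3.009750993912241 now [ 0.6959 -0.0674  0.1135] F [-0.5 -0.1 -0.6] open 0.0661 time 13.05
```

```bash
python3 - <<'E'
from h import *
for n in("side","top"):
    p=shot(n);k=np.array([.515,-.081,.024]);print(n,proj(p,k))
    for t in("lever_end","knob","hub_edge","bore_mouth"):
        print(t,[(round(r["confidence"],2),np.round(r["pixel"],1).tolist()) for r in finder.tip_of(t,p) if np.hypot(*(np.array(r["pixel"])-proj(p,k)))<60])
    for r in finder.outline_of("knob",p):
        b=r["box"]
        if np.hypot(b[0]+b[2]/2-proj(p,k)[0],b[1]+b[3]/2-proj(p,k)[1])<60:
            m=r["mask"];print(r["confidence"],np.round(b,1),m.sum())
E
```

```text
side [317.52101565 252.25668254]
lever_end [(0.83, [341.9, 241.6])]
knob [(0.91, [320.0, 258.5]), (0.7, [279.4, 283.7])]
hub_edge [(0.63, [287.2, 278.0]), (0.57, [313.2, 256.9])]
bore_mouth [(0.7, [319.9, 258.9]), (0.6, [278.3, 284.4])]
0.62 [245.2 271.8  46.8  18.1] 660
0.58 [310.3 241.5  27.   21.7] 450
top [315.21820702 196.6990119 ]
lever_end [(0.71, [312.1, 166.5])]
knob [(0.92, [313.6, 195.1]), (0.76, [321.3, 245.3])]
hub_edge [(0.97, [324.1, 238.8]), (0.57, [316.6, 205.0])]
bore_mouth [(0.64, [313.8, 196.6]), (0.62, [320.7, 241.5])]
0.96 [304.6 166.9  20.   38.7] 394
0.91 [299.1 232.7  31.3  34.4] 458
```

```bash
cat >> h.py <<'E'
def sil(p,x,y,yaw,z0,box,S=8):
    c,s=np.cos(yaw),np.sin(yaw);Rm=np.array([[c,s],[-s,c]]);x0,y0,x1,y1=box
    m=np.zeros(((y1-y0)*S,(x1-x0)*S),np.float32)
    t=np.linspace(-np.pi/2,np.pi/2,12);lev=np.vstack([[[0,-.01],[0,.01]],np.c_[.07+.01*np.cos(t),.01*np.sin(t)]])
    for sh,za,zb in((circ(.025),0,.024),(lev,.01,.024)):
        W=sh@Rm+[x,y];u=np.array([proj(p,[*w,z0+z]) for z in(za,zb) for w in W])
        h=cv2.convexHull(np.round((u-[x0,y0]+.5)*S).astype(np.int32));cv2.fillPoly(m,[h],1)
    return cv2.resize(m,(x1-x0,y1-y0),interpolation=cv2.INTER_AREA)
def silfit(items,z0,g0):
    """items: (picture, mask, ignore or None)"""
    D=[]
    for p,m in items:
        u=proj(p,[g0[0]+.03*np.cos(g0[2]),g0[1]+.03*np.sin(g0[2]),z0]);b=[int(u[0])-35,int(u[1])-35,int(u[0])+35,int(u[1])+35];D.append((p,b,m[b[1]:b[3],b[0]:b[2]].astype(np.float32)))
    f=lambda v:sum(((cv2.GaussianBlur(sil(p,g0[0]+.01*v[0],g0[1]+.01*v[1],g0[2]+.1*v[2],z0,b)-m,(0,0),1))**2).sum() for p,b,m in D)
    r=minimize(f,[0,0,0],method="Nelder-Mead",options=dict(initial_simplex=[[0,0,0],[.5,0,0],[0,.5,0],[0,0,1]],xatol=1e-3,fatol=1e-4))
    return np.r_[g0[0]+.01*r.x[0],g0[1]+.01*r.x[1],g0[2]+.1*r.x[2]],r.fun
def near_mask(t,p,X,d=30):
    u=proj(p,X);L=[r for r in finder.outline_of(t,p) if np.hypot(r["box"][0]+r["box"][2]/2-u[0],r["box"][1]+r["box"][3]/2-u[1])<d]
    return (L[0]["mask"],round(L[0]["confidence"],2)) if L else (None,0)
E
python3 - <<'E'
from h import *
p=shot("top");q=shot("side")
for t,z0,g in(("knob",0,[.515,-.081,.083]),("fitted_knob",.062,[.463,-.277,.083])):
    I=[]
    for n,P in(("top",p),("side",q)):
        m,c=near_mask(t,P,[g[0]+.03,g[1],z0+.012])
        if m is None: print(t,n,"none");continue
        I.append((P,m));v,f=silfit([(P,m)],z0,g);print(t,n,c,m.sum(),np.round(v,4),round(f,1))
for n,P in(("top",p),("side",q)):
    m,c=near_mask("spindle",P,[.473,-.386,.065])
    if m is not None:
        pts=np.argwhere(m)[:,::-1].mean(0);e=cv2.fitEllipse(max(cv2.findContours(m.astype(np.uint8),0,1)[0],key=len));print("spindle",n,c,m.sum(),pts,atz(P,pts,.062)[:2],e[:2],atz(P,e[0],.062)[:2])
E
```

```text
knob top 0.7 439 [ 0.5185 -0.0767  0.048 ] 2.8
knob side 0.97 496 [ 0.5174 -0.0826  0.0897] 3.0
fitted_knob top 0.55 505 [ 0.4644 -0.2761  0.1028] 3.6
fitted_knob side 0.67 740 [ 0.4643 -0.2794  0.1003] 13.2
spindle side 0.89 314 [415.13375796 322.31528662] [ 0.47054152 -0.39026305] ((415.1103210449219, 322.3207702636719), (15.214194297790527, 24.00009536743164)) [ 0.47049574 -0.39024588]
```

```bash
python3 - <<'E'
from h import *
go([.518,-.0815,.06],.083+np.pi,0)
E
```

```text
t [178.4   0.7  52. ] w [ 0.001  0.001 -0.   ] rows 3.715912029791635 now [ 0.6958 -0.0675  0.1122] F [-0.5  0.8 -0.6] open 0.0659 time 14.05
```

Call:
{"api": "send_rows", "payload": {"motion": [{"tx": 30,"ty": 0.7,"tz": 5,"wx": 0,"wy": 0,"wz": 0,"gripper": 66},{"tx": 70,"ty": 0.7,"tz": 15,"wx": 0,"wy": 0,"wz": 0,"gripper": 66},{"tx": 115,"ty": 0.7,"tz": 30,"wx": 0,"wy": 0,"wz": 0,"gripper": 66},{"tx": 155,"ty": 0.7,"tz": 45,"wx": 0,"wy": 0,"wz": 0,"gripper": 66},{"tx": 178,"ty": 0.7,"tz": 52,"wx": 0,"wy": 0,"wz": 0,"gripper": 66},{"tx": 178,"ty": 0.7,"tz": 52,"wx": 0,"wy": 0,"wz": 0,"gripper": 66},{"tx": 178,"ty": 0.7,"tz": 52,"wx": 0,"wy": 0,"wz": 0,"gripper": 66}]}}

```text
t: 14.75
eef_pos: [0.5191, -0.0814, 0.0603]
eef_rot: [[-0.997, -0.083, 0.003], [-0.083, 0.997, 0.001], [-0.003, 0.001, -1.0]]
force: [0.7, 0.0, 0.8]
opening: 0.0659
finger_force: 0.0
```

```bash
python3 - <<'E'
from h import *
go([.518,-.0815,.008],.083+np.pi,0)
E
```

```text
t [ 1.3 -0.1 52.3] w [ 0.001  0.003 -0.   ] rows 1.045538185723492 now [ 0.5191 -0.0814  0.0603] F [0.7 0.  0.8] open 0.0659 time 14.75
```

Call:
{"api": "send_rows", "payload": {"grip_force": 50, "motion": [{"tx": 1,"ty": 0,"tz": 25,"wx": 0,"wy": 0,"wz": 0,"gripper": 66},{"tx": 1,"ty": 0,"tz": 42,"wx": 0,"wy": 0,"wz": 0,"gripper": 66},{"tx": 1,"ty": 0,"tz": 50,"wx": 0,"wy": 0,"wz": 0,"gripper": 66},{"tx": 1,"ty": 0,"tz": 50,"wx": 0,"wy": 0,"wz": 0,"gripper": 66},{"tx": 1,"ty": 0,"tz": 50,"wx": 0,"wy": 0,"wz": 0,"gripper": 40},{"tx": 1,"ty": 0,"tz": 50,"wx": 0,"wy": 0,"wz": 0,"gripper": 40},{"tx": 1,"ty": 0,"tz": 50,"wx": 0,"wy": 0,"wz": 0,"gripper": 40},{"tx": 1,"ty": 0,"tz": 50,"wx": 0,"wy": 0,"wz": 0,"gripper": 40}]}}

```text
t: 15.55
eef_pos: [0.5188, -0.0812, 0.011]
eef_rot: [[-0.997, -0.083, 0.004], [-0.083, 0.997, 0.001], [-0.004, 0.001, -1.0]]
force: [0.5, -0.1, 6.0]
opening: 0.0477
finger_force: 52.0
```

```bash
python3 - <<'E'
from h import *
go([.473,-.387,.17],.09+np.pi,0)
E
```

```text
t [  70.2 -300.8 -159.6] w [ 0.001  0.004 -0.007] rows 6.953812445180505 now [ 0.5188 -0.0812  0.011 ] F [ 0.5 -0.1  6. ] open 0.0477 time 15.55
```

Call:
{"api": "send_rows", "payload": {"grip_force": 60, "motion": [{"tx": 0,"ty": 0,"tz": -10,"wx": 0,"wy": 0,"wz": 0,"gripper": 40},{"tx": 0,"ty": 0,"tz": -40,"wx": 0,"wy": 0,"wz": 0,"gripper": 40},{"tx": 0,"ty": 0,"tz": -80,"wx": 0,"wy": 0,"wz": 0,"gripper": 40},{"tx": 0,"ty": 0,"tz": -115,"wx": 0,"wy": 0,"wz": 0,"gripper": 40},{"tx": 8,"ty": -35,"tz": -140,"wx": 0,"wy": 0,"wz": 0,"gripper": 40},{"tx": 16,"ty": -70,"tz": -140,"wx": 0,"wy": 0,"wz": 0,"gripper": 40},{"tx": 25,"ty": -110,"tz": -140,"wx": 0,"wy": 0,"wz": 0,"gripper": 40},{"tx": 34,"ty": -150,"tz": -140,"wx": 0,"wy": 0,"wz": 0,"gripper": 40},{"tx": 44,"ty": -190,"tz": -140,"wx": 0,"wy": 0,"wz": 0,"gripper": 40},{"tx": 54,"ty": -230,"tz": -140,"wx": 0,"wy": 0,"wz": 0,"gripper": 40},{"tx": 62,"ty": -265,"tz": -140,"wx": 0,"wy": 0,"wz": 0,"gripper": 40},{"tx": 68,"ty": -290,"tz": -135,"wx": 0,"wy": 0,"wz": 0,"gripper": 40},{"tx": 70,"ty": -301,"tz": -125,"wx": 0,"wy": 0,"wz": 0,"gripper": 40},{"tx": 70,"ty": -301,"tz": -120,"wx": 0,"wy": 0,"wz": 0,"gripper": 40},{"tx": 70,"ty": -301,"tz": -120,"wx": 0,"wy": 0,"wz": 0,"gripper": 40},{"tx": 70,"ty": -301,"tz": -120,"wx": 0,"wy": 0,"wz": 0,"gripper": 40}]}}

```text
t: 17.15
eef_pos: [0.4729, -0.3846, 0.1296]
eef_rot: [[-0.996, -0.086, 0.001], [-0.086, 0.996, 0.003], [-0.001, 0.003, -1.0]]
force: [0.1, -0.2, -1.4]
opening: 0.0476
finger_force: 62.3
```

```bash
python3 - <<'E'
from h import *
s=arm.observe();e=np.array(s["eef_pos"]);print(e,s["force"],s["opening"])
z0=e[2]-.011;g=[e[0],e[1],.085]
p=shot("top");q=shot("side")
for n,P in(("top",p),("side",q)):
    m,c=near_mask("knob",P,[g[0]+.03,g[1],z0+.012])
    if m is None: print(n,"none");continue
    v,f=silfit([(P,m)],z0,g);print(n,c,m.sum(),np.round(v,4),round(f,1))
m,c=near_mask("fitted_knob",q,[.493,-.277,.075]);print(c)
if m is not None: print(silfit([(q,m)],.062,[.463,-.277,.085]))
for t in("spindle","spindle_tip"): print(t,[(r["confidence"],r["pixel"]) for r in finder.tip_of(t,q)[:2]])
a=q["image"];x,y=int(proj(q,e)[0])-50,int(proj(q,e)[1])-60
m=cv2.cvtColor(a,cv2.COLOR_RGB2BGR)[y:y+115,x:x+115];cv2.imwrite("pics/c9.png",cv2.resize(m,(580,580),interpolation=cv2.INTER_CUBIC));print(x,y,m.shape)
E
```

```text
[ 0.47291901 -0.38456058  0.1296207 ] [ 0.13536486 -0.18160745 -1.39656189] 0.0476070760746146
top 0.54 289 [ 0.4722 -0.379   0.0425] 264.3
side 0.66 735 [ 0.47   -0.3849  0.2361] 159.0
0.92
(array([ 0.4630423 , -0.27892351,  0.06776114]), np.float64(7.56227970123291))
spindle [(0.8, [416.6, 322.5])]
spindle_tip [(0.6, [417.6, 316.9]), (0.28, [412.4, 322.5])]
369 231 (115, 115, 3)
```

Call:
{"api": "send_rows", "payload": {"motion": [{"tx": 0,"ty": -4.5,"tz": 12,"wx": 0,"wy": 0,"wz": 0,"gripper": 40},{"tx": 0,"ty": -4.5,"tz": 24,"wx": 0,"wy": 0,"wz": 0,"gripper": 40},{"tx": 0,"ty": -4.5,"tz": 31,"wx": 0,"wy": 0,"wz": 0,"gripper": 40},{"tx": 0,"ty": -4.5,"tz": 31,"wx": 0,"wy": 0,"wz": 0,"gripper": 40}]}}

```text
t: 17.9
eef_pos: [0.4714, -0.3913, 0.0966]
eef_rot: [[-0.997, -0.082, -0.002], [-0.082, 0.997, 0.003], [0.001, 0.003, -1.0]]
force: [0.2, 1.3, -0.5]
opening: 0.0476
finger_force: 62.3
```

```bash
python3 - <<'E'
from h import *
s=arm.observe();e=np.array(s["eef_pos"]);print(e,s["force"])
k=e+[-.001,0,-.011]
crops("c9.png",k,names=("side",),h=28,marks=((.472,-.389,.08),(.472,-.389,.062)))
E
```

```text
[ 0.47137596 -0.39127038  0.09657885] [ 0.22780864  1.31537776 -0.54071828]
```

View pics/c9.png

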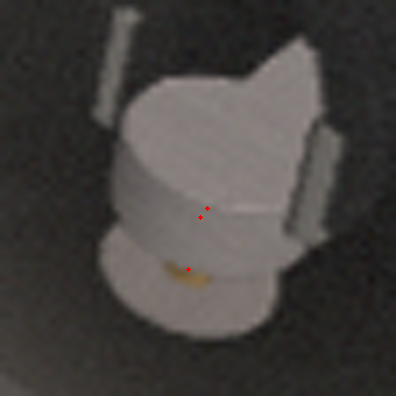

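The side crop shows the knob upright above the bezel. Its hub underside centre is near (211,213) and the spindle axis near (208,205), so it needs to move about 2 mm away from the camera.

Call:
{"api": "send_rows", "payload": {"motion": [{"tx": -1.8,"ty": 2.2,"tz": 0,"wx": 0,"wy": 0,"wz": 0,"gripper": 40},{"tx": -1.8,"ty": 2.2,"tz": 0,"wx": 0,"wy": 0,"wz": 0,"gripper": 40},{"tx": -1.8,"ty": 2.2,"tz": 3,"wx": 0,"wy": 0,"wz": 0,"gripper": 40},{"tx": -1.8,"ty": 2.2,"tz": 6,"wx": 0,"wy": 0,"wz": 0,"gripper": 40},{"tx": -1.8,"ty": 2.2,"tz": 8,"wx": 0,"wy": 0,"wz": 0,"gripper": 40},{"tx": -1.8,"ty": 2.2,"tz": 8,"wx": 0,"wy": 0,"wz": 0,"gripper": 40}]}}

```text
t: 18.55
eef_pos: [0.474, -0.3895, 0.0902]
eef_rot: [[-0.997, -0.082, 0.001], [-0.082, 0.997, 0.001], [-0.001, 0.001, -1.0]]
force: [0.2, -0.4, -1.1]
opening: 0.0473
finger_force: 62.3
```

Call:
{"api": "send_rows", "payload": {"motion": [{"tx": 0,"ty": 0,"tz": 2,"wx": 0,"wy": 0,"wz": 0,"gripper": 40},{"tx": 0,"ty": 0,"tz": 4,"wx": 0,"wy": 0,"wz": 0,"gripper": 40}]}}

```text
t: 18.75
eef_pos: [0.4741, -0.3891, 0.0867]
eef_rot: [[-0.997, -0.082, 0.0], [-0.082, 0.997, 0.001], [-0.001, 0.001, -1.0]]
force: [-2.1, 1.8, 3.4]
opening: 0.0471
finger_force: 62.7
```

Call:
{"api": "send_rows", "payload": {"motion": [{"tx": 0.8,"ty": 0.8,"tz": 0,"wx": 0,"wy": 0,"wz": 0,"gripper": 40},{"tx": 0.8,"ty": 0.8,"tz": 2,"wx": 0,"wy": 0,"wz": 0,"gripper": 40},{"tx": 0.8,"ty": 0.8,"tz": 3,"wx": 0,"wy": 0,"wz": 0,"gripper": 40}]}}

```text
t: 19.05
eef_pos: [0.4732, -0.3888, 0.0837]
eef_rot: [[-0.997, -0.082, 0.001], [-0.082, 0.997, 0.001], [-0.001, 0.001, -1.0]]
force: [-1.3, 1.1, 2.6]
opening: 0.0475
finger_force: 62.7
```

Call:
{"api": "send_rows", "payload": {"motion": [{"tx": 0.4,"ty": 0.5,"tz": 2,"wx": 0,"wy": 0,"wz": 0,"gripper": 40},{"tx": 0.4,"ty": 0.5,"tz": 4,"wx": 0,"wy": 0,"wz": 0,"gripper": 40},{"tx": 0.4,"ty": 0.5,"tz": 4,"wx": 0,"wy": 0,"wz": 0,"gripper": 40}]}}

```text
t: 19.35
eef_pos: [0.4731, -0.3884, 0.0793]
eef_rot: [[-0.997, -0.083, 0.002], [-0.083, 0.997, 0.001], [-0.002, 0.001, -1.0]]
force: [-0.6, 0.5, 0.3]
opening: 0.047
finger_force: 62.6
```

Call:
{"api": "send_rows", "payload": {"motion": [{"tx": 0,"ty": 0,"tz": 2,"wx": 0,"wy": 0,"wz": 0,"gripper": 40},{"tx": 0,"ty": 0,"tz": 4,"wx": 0,"wy": 0,"wz": 0,"gripper": 40},{"tx": 0,"ty": 0,"tz": 6,"wx": 0,"wy": 0,"wz": 0,"gripper": 40},{"tx": 0,"ty": 0,"tz": 7,"wx": 0,"wy": 0,"wz": 0,"gripper": 40}]}}

```text
t: 19.75
eef_pos: [0.4732, -0.3882, 0.0731]
eef_rot: [[-0.997, -0.082, 0.001], [-0.082, 0.997, 0.001], [-0.001, 0.001, -1.0]]
force: [-3.5, 0.5, 12.0]
opening: 0.0473
finger_force: 63.6
```

Call:
{"api": "send_rows", "payload": {"motion": [{"tx": 0,"ty": 0,"tz": 2,"wx": 0,"wy": 0,"wz": 0,"gripper": 40},{"tx": 0,"ty": 0,"tz": 4,"wx": 0,"wy": 0,"wz": 0,"gripper": 40}]}}

```text
t: 19.95
eef_pos: [0.4732, -0.3883, 0.0728]
eef_rot: [[-0.997, -0.082, -0.001], [-0.082, 0.997, -0.002], [0.002, -0.002, -1.0]]
force: [-12.9, 4.0, 43.7]
opening: 0.0474
finger_force: 66.9
```

Call:
{"api": "send_rows", "payload": {"motion": [{"tx": 0,"ty": 0,"tz": -4,"wx": 0,"wy": 0,"wz": 0,"gripper": 40},{"tx": 0,"ty": 0,"tz": -4,"wx": 0,"wy": 0,"wz": 0,"gripper": 55},{"tx": 0,"ty": 0,"tz": -4,"wx": 0,"wy": 0,"wz": 0,"gripper": 64},{"tx": 0,"ty": 0,"tz": -4,"wx": 0,"wy": 0,"wz": 0,"gripper": 64},{"tx": 0,"ty": 0,"tz": -30,"wx": 0,"wy": 0,"wz": 0,"gripper": 64},{"tx": 0,"ty": 0,"tz": -70,"wx": 0,"wy": 0,"wz": 0,"gripper": 64},{"tx": 20,"ty": 40,"tz": -110,"wx": 0,"wy": 0,"wz": 0,"gripper": 64},{"tx": 20,"ty": 90,"tz": -140,"wx": 0,"wy": 0,"wz": 0,"gripper": 64},{"tx": 20,"ty": 140,"tz": -140,"wx": 0,"wy": 0,"wz": 0,"gripper": 64},{"tx": 20,"ty": 190,"tz": -140,"wx": 0,"wy": 0,"wz": 0,"gripper": 64},{"tx": 20,"ty": 240,"tz": -140,"wx": 0,"wy": 0,"wz": 0,"gripper": 64},{"tx": 20,"ty": 290,"tz": -140,"wx": 0,"wy": 0,"wz": 0,"gripper": 64},{"tx": 20,"ty": 290,"tz": -140,"wx": 0,"wy": 0,"wz": 0,"gripper": 64},{"tx": 20,"ty": 290,"tz": -140,"wx": 0,"wy": 0,"wz": 0,"gripper": 64}]}}

```text
t: 21.35
eef_pos: [0.4289, -0.098, 0.2091]
eef_rot: [[-0.996, -0.089, 0.002], [-0.089, 0.996, 0.001], [-0.002, 0.001, -1.0]]
force: [-0.6, -1.5, -0.1]
opening: 0.064
finger_force: 0.0
```

```bash
python3 - <<'E'
from h import *
s=arm.observe();print(s["eef_pos"],s["opening"])
p=shot("top");q=shot("side")
for nm,g in(("new",[.472,-.388,.085]),("fit",[.463,-.278,.085])):
  for n,P in(("top",p),("side",q)):
    for t in("knob","fitted_knob"):
      m,c=near_mask(t,P,[g[0]+.03,g[1],.074],15)
      if m is None: print(nm,n,t,"none");continue
      v,f=silfit([(P,m)],.062,g);print(nm,n,t,c,m.sum(),np.round(v,4),round(f,1),"| 6mm higher:",round(silfit([(P,m)],.068,g)[1],1),"18:",round(silfit([(P,m)],.08,g)[1],1))
for t in("jug","card_stand","burner_cap","carton","jar","screwdriver","short_knob","pan"):
  z=dict(short_knob=.024,pan=.098).get(t,0)
  print(t,[(np.round(atz(P,r[0]["pixel"],z)[:2],3).tolist()) for P in(p,q) for r in[finder.tip_of(t,P)] if r])
E
```

```text
[ 0.42893195 -0.09797011  0.20905172] 0.0639938191234032
new top knob 0.82 569 [ 0.4736 -0.3863  0.1148] 3.9 | 6mm higher: 3.9 18: 4.4
new top fitted_knob none
new side knob 0.83 910 [ 0.4712 -0.3885  0.0756] 19.8 | 6mm higher: 29.0 18: 52.9
new side fitted_knob none
fit top knob none
fit top fitted_knob 0.91 407 [ 0.4662 -0.278   0.1464] 66.8 | 6mm higher: 69.2 18: 74.9
fit side knob none
fit side fitted_knob 0.59 700 [ 0.4646 -0.2799  0.0968] 30.2 | 6mm higher: 39.4 18: 61.2
jug [[0.742, 0.047], [0.732, 0.057]]
card_stand [[0.426, 0.037], [0.433, 0.039]]
burner_cap [[0.608, 0.045], [0.605, 0.037]]
carton [[0.697, 0.227], [0.429, 0.034]]
jar [[0.605, 0.457], [0.607, 0.459]]
screwdriver [[0.398, 0.475], [0.796, -0.247]]
short_knob [[0.43, 0.261], [0.436, 0.262]]
pan [[0.668, -0.321], [0.661, -0.319]]
```

The knob is seated: the arm hit a hard stop at home height, and both cameras put it at the spindle. The bystanders and the fitted knob look unmoved, so I'm handing in.

```bash
python3 -c "
from h import *
print(arm.hand_in())"
```

```text
the job is handed in; nothing more can be done
None
```

The long knob is pushed home on the bare spindle, lever pointing back from the hob's front edge, and released. The camera checks showed the fitted knob, short knob and bystanders unmoved, and the job is handed in; no verdict came back.

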